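Tip the prism chuck onto its back and seat it in the locating nest

TASK

The aluminium prism chuck stands on end on the grey plate of the locating nest. Without lifting it or skidding it along while it stands, push it high on its grooved side so that it topples onto its flat back with the V groove facing up. Then, keeping every push under 20 newtons, slide it lengthways until its head end is square against the end stop, whose setting you must find by feel, and lean on it there for about half a second with some 8 to 10 N more than it takes to slide it; after that push it sideways against the side rail in the same way, leave it flush with both, let go, and leave the other things on the bench alone.

Things in the scene. Friction and masses are not known exactly. Their poses are not given: they have to be found in the camera images.
- chuck: Prism chuck, cast aluminium, 45 (x) by 66 (y) by 110 mm (z), 0.37 to 0.63 kg, standing on end on the nest plate. Origin: centre of its lower end; z along its length to the head end. +x: out of its flat back, roughly along the nest's x at the start. Its -x face, towards the robot, has a V groove 36 mm wide, 18 mm deep, full length, between two flat lands 15 mm wide.
- chuck_mid (a point): point of the chuck: centre of its flat back face (chuck frame 22.5, 0, 55 mm), same axes as the chuck. Lying on this face, the chuck takes about 2 to 5 N to slide on the plate, more if it is also pressed down.
- chuck_head (a point): point of the chuck: middle of the edge between flat back and head end (chuck frame 22.5, 0, 110 mm), same axes as the chuck
- chuck_heel (a point): point of the chuck: middle of the edge between flat back and lower end (chuck frame 22.5, 0, 0 mm), same axes. The chuck tips over this edge: past about 0.35 rad of lean it falls by itself; pushed 95 mm up it tips with 1 to 3 N and does not skid.
- nest: Fixed locating nest: grey plate from x -160 to 130 and y -105 to 105 mm in its own frame (z up), top at z 12 mm; origin on the bench under it. It carries two rigid steel bars 26 mm high above the plate: the end stop across its +x end and the side rail along its -y side (square to x and y, clamped by slot screws: see its two points). Its -x end and +y side are open.
- end_mark (a point): point on the nest plate (nest frame 79, -5, 12 mm; axes as the nest's) near the end stop, a bar 130 mm long (y -70 to 60 mm) and 22 mm thick. The bar is adjustable and its setting is not measured: its face towards the chuck lies anywhere from 6 mm before to 6 mm beyond this point in x (x 73 to 85 mm) and must be found by feel or sight.
- side_mark (a point): point on the nest plate (nest frame -30, -73, 12 mm; axes as the nest's) near the side rail, a bar 190 mm long (x -125 to 65 mm) and 22 mm thick. The rail is adjustable and its setting is not measured: its face towards the chuck lies anywhere from 6 mm before to 6 mm beyond this point in y (y -79 to -67 mm) and must be found by feel or sight.
- prism: bystander: green glass triangular prism standing on end, 42 mm sides, 45 mm high; origin at the centre of its underside
- barrel: bystander: knurled brass eyepiece barrel standing upright, 41 mm across, 50 mm high; origin at the centre of its underside
- shell: bystander: white porcelain grinding shell (shallow bowl), 100 mm across, 30 mm high; origin at the centre of its underside
- cell: bystander: aluminium lens ring, 60 mm across, 14 mm high; origin at the centre of its underside
- driver: bystander: screwdriver 170 mm long lying on the bench, about 30 mm thick; origin near its middle
- weight: bystander: dark steel knobbed weight, 56 mm across, 56 mm high; origin at the centre of its underside
- jar: bystander: closed amber glass jar, 54 mm across, 75 mm high; origin at the centre of its underside
Mind the look-alikes: they are no part of the job. What is shaped like the chuck but purple is not meant.

How it is judged (in metres and radians):
On the way, in this order (a step that is already met when the one before it is completed fails the run):
1. the chuck lies at rest on its flat back, groove up (angle between chuck's own x axis and vertical above 3.05 rad and linear speed of chuck below 0.03 m/s), for 0.2 s.
2. the chuck, lying groove up, is pressed against the end stop with more than 3 N for 0.3 s (contact force between chuck and end_bar above 3 N and angle between chuck's own x axis and vertical above 3.05 rad), for 0.3 s.
3. then the chuck, lying groove up, is pressed against the side rail with more than 3 N for 0.3 s (contact force between chuck and side_bar above 3 N and angle between chuck's own x axis and vertical above 3.05 rad), for 0.3 s.
At the end, for the whole second after the job is handed in: The chuck lies at rest on its flat back on the nest plate, groove up, head end within 3.5 mm of the end stop's face, its side within 3.5 mm of the side rail's face, square to them within 2 degrees (angle between chuck's own x axis and vertical above 3.09 rad and height (world z) of chuck_mid below 0.016 m and z of end_bar in the frame of chuck below 0.1245 m and y of side_bar in the frame of chuck above -0.0475 m and angle between the z axis of chuck and the x axis of nest, either way round below 0.035 rad and linear speed of chuck below 0.01 m/s); the robot touches nothing.
It fails at once if the robot pushes the chuck with more than 20 N (contact force between any of the fingers, the arm and chuck above 20 N).
It fails at once if the chuck is lifted: its tipping edge rises more than 20 mm above the plate (height (world z) of chuck_heel above 0.032 m).
It fails at once if the chuck is skidded more than 20 mm while it stands (angle between chuck's own z axis and vertical below 0.1 rad and distance of chuck from where it was at the start of the episode above 0.02 m).
It fails at once if a bystander is moved more than 20 mm (distance of any of prism, barrel, shell, cell, driver, weight, jar from where it was at the start of the episode above 0.02 m).
It also fails if it takes over 72 s, if anything falls off the work surface, if the arm or the gripper's body presses on something with over 40 N, if the wrist force passes 120 N, or if a joint passes its speed limit or range.

ROBOT

A 6-joint arm with a two-finger parallel gripper is mounted at the origin on the work surface. World frame = base frame: x ahead of the robot, y to its left, z up, the work surface at z = 0. Lengths are in mm, angles in degrees, forces in N, time in s.
With the tool pointing down it reaches from about 300 to 850 mm from the base axis. Payload 4.2 kg.
Tool frame: the origin (TCP) lies midway between the tips of the shut fingers; the grasp point (between the pads) lies 19 mm behind it; z points along the fingers, x is the direction in which the jaws open and shut, and the axes are right-handed (so a half turn about z gives the same grasp; the last joint's range is limited). The gripper opens to 91 mm and grips with 3 to 60 N. Pads are 32 mm wide; open, the fingers measure 118 mm over their backs; the gripper's body (76 mm by 178 mm) begins 60 mm behind the grasp point.
Start: joints at [-77.464, 18.312, 89.639, -0, 72.044, -1.146], TCP at [136.011, -558.699, 213.976] pointing down, gripper open.
Joint ranges: [-177.97, 177.97], [-48.28, 115.42], [12.27, 149.76], [-77.06, 257.06], [2.81, 150.46], [-146.56, 146.56]. Speed limits (degrees/s): [147.25, 147.25, 180, 180, 180, 180].

INTERFACE

Orientations are given as [roll, pitch, yaw] about the fixed x, y, z axes, in that order (R = Rz(yaw) Ry(pitch) Rx(roll)).
In Python, from workcell import monitor, vision, job, models gives the robot as it stands.
- The arm moves only by the shell command python3 -m creep 'ROWS' [FORCE]. ROWS is text: rows parted by semicolons, each of 7 numbers parted by spaces: the shift along the world's x, y, z in cm, then the turn, a rotation vector about the world's x, y, z in rad, then the gripper's target within -1 to 1 (shut at 1, half-way at 0, fully open at -1). In form: tx ty tz ax ay az hand; .... A call has 1 to 12 rows; each row shifts and turns the pose as measured when the row begins; what a row does not reach is not made up. A row lasts 1/12 s, in which the tool goes at most 41.7 mm and 7.16 degrees, less where a joint would pass 70% of its speed; a pose out of reach is approached as far as the arm can. A call is refused whole if a number of a shift passes 4.17 or a number of a turn 0.125, either way. A call with a gripper value outside its range is refused whole. The fingers move at their own pace and stop on an object; FORCE is the grip in N (left out, the last holds). Time passes only in rows, so rows that do not move let the fingers close. It gives the time, the measured TCP pose, the force and the opening at its end, in the units of the state.
- monitor.state(): the state, without advancing time (a new reading comes with each control period).
- vision.grab_frame(name): name is "scene" or "top"; returns a dict with "img" (400x640x3 uint8, red, green, blue), "mtx" (3x3 intrinsics, pixels), "view" (4x4, takes a point from world to camera coordinates). Camera axes: x right, y down, z forward; pixel columns grow to the right and rows downward; lengths in mm; the calibration is good to about 2 mm. A picture is of the moment at which its call begins. There is no depth.
- job.job_done(): hands the job in, once; it reports no verdict.
Trained networks look in the newest picture that a camera, given by its name, has taken for a name from the list of things; names that differ only in an ending like _2 or _b are one class to them, and where a whole thing is asked for, a point or a joint stands for the part that bears it (a point fixed in the world has none). Each returns a list of dicts, best first, with "confidence" (0 to 1); they miss things now and then, are a little off and sometimes report something else, mostly with a low value. They report only what shows in the picture. A call takes as long as a camera call. They do not tell look-alikes from the thing itself.
- models.search_frame(camera, query): "rect" ([left, top, right, bottom] in pixels, round what is visible of it).
- models.mark_of(camera, query): "at" ([column, row] in pixels: a listed point, or the origin of a listed thing).
The state is a dict: "time_s": time; "qpos": joint angles; "qvel": joint speeds; "effort": joint torques, N m; "ee_pos": TCP position; "ee_rot": TCP orientation; "force": force on the tool from outside, world axes, zero at the start; "torque": the same for the moment, N m; "gripper_width": finger opening in mm.
Only numpy, scipy, OpenCV 4.12 (cv2) and the standard library are available. Lean on these libraries where they do the work, as an engineer would, in place of code of your own. Each camera call takes 0.05 s, during which the arm holds its last target.

## Working session

There is one attempt and no reset: what is moved stays moved. The work goes in short steps, Python scripts to look and compute and a shell command to move; the robot and the scene stay as the last step left them, time stands still between calls to the robot, and variables do not carry over. Pictures are saved under pics/ and viewed, and the job is handed in when it is done.

```bash
mkdir -p pics; ls; python3 - <<'E'
from workcell import monitor, vision, models
import cv2
s=monitor.state(); print({k:s[k] for k in ("time_s","ee_pos","ee_rot","force","gripper_width")})
for c in("scene","top"):
    f=vision.grab_frame(c); cv2.imwrite(f"pics/{c}0.png",cv2.cvtColor(f["img"],cv2.COLOR_RGB2BGR)); print(c,f["mtx"].round(1).tolist(),f["view"].round(4).tolist())
    for q in("chuck","chuck_heel","chuck_head","chuck_mid","nest","end_mark","side_mark"):
        print(q,[(x["at"],round(x["confidence"],2)) for x in models.mark_of(c,q)][:3])
E
```

```text
pics
{'time_s': 0.0, 'ee_pos': array([ 135.89276818, -558.17385735,  213.13502161]), 'ee_rot': array([-1.79999867e+02,  1.01541564e-01, -7.63172721e+01]), 'force': array([-0.29817665,  0.48550265,  0.78308724]), 'gripper_width': 91.1357905868282}
scene [[515.2, 0.0, 319.9], [0.0, 515.2, 198.8], [0.0, 0.0, 1.0]] [[0.374, 0.9274, 0.0081, -184.2152], [0.7665, -0.3042, -0.5657, -308.3083], [-0.5221, 0.2178, -0.8246, 1725.2428], [0.0, 0.0, 0.0, 1.0]]
chuck [([349.6, 203.9], 0.67), ([336.1, 169.3], 0.66), ([264.9, 262.5], 0.62)]
chuck_heel [([352.7, 212.5], 0.96), ([342.1, 164.9], 0.95), ([265.0, 209.5], 0.95)]
chuck_head [([261.3, 190.7], 0.89), ([345.5, 143.2], 0.83), ([402.0, 165.3], 0.71)]
chuck_mid [([343.3, 153.6], 0.9), ([358.3, 200.2], 0.83), ([265.9, 198.4], 0.81)]
nest [([359.4, 236.3], 0.83)]
end_mark [([363.1, 259.2], 0.96)]
side_mark [([328.7, 232.4], 0.7), ([352.4, 199.6], 0.59)]
top [[447.3, 0.0, 318.1], [0.0, 447.3, 199.3], [0.0, 0.0, 1.0]] [[0.025, -0.9997, 0.0024, 16.6032], [-0.9959, -0.0252, -0.087, 479.0339], [0.087, -0.0002, -0.9962, 1442.8336], [0.0, 0.0, 0.0, 1.0]]
chuck [([384.7, 176.3], 0.95), ([294.7, 201.0], 0.85), ([359.0, 216.8], 0.84)]
chuck_heel [([245.9, 199.6], 0.94), ([363.6, 224.1], 0.8), ([382.8, 175.7], 0.67)]
chuck_head [([243.5, 201.8], 0.93), ([294.7, 194.4], 0.85), ([370.2, 225.2], 0.85)]
chuck_mid [([278.7, 244.0], 0.76), ([365.1, 230.4], 0.69), ([246.1, 200.9], 0.66)]
nest [([300.8, 170.5], 0.89), ([297.6, 192.8], 0.48)]
end_mark [([305.7, 146.7], 0.73), ([213.3, 145.9], 0.59)]
side_mark [([326.3, 180.4], 0.66), ([295.8, 193.2], 0.3)]
```

```bash
python3 - <<'E'
import cv2
for c,(x,y,w,h) in dict(scene=(220,100,240,180),top=(200,110,240,180)).items():
    i=cv2.imread(f"pics/{c}0.png")[y:y+h,x:x+w]
    cv2.imwrite(f"pics/{c}0z.png",cv2.resize(i,(800,600),interpolation=cv2.INTER_CUBIC))
E
```

```text
(no output)
```

View pics/scene0.png

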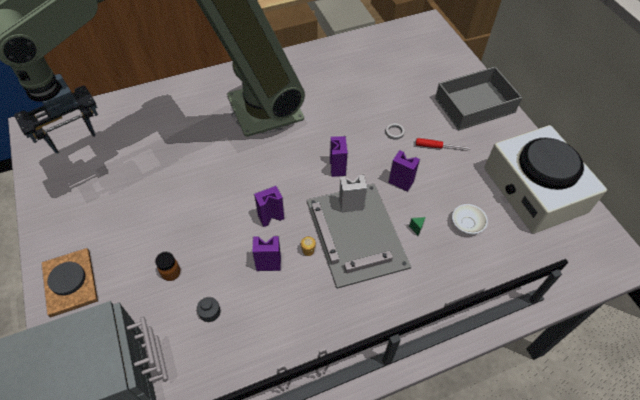

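View pics/top0.png

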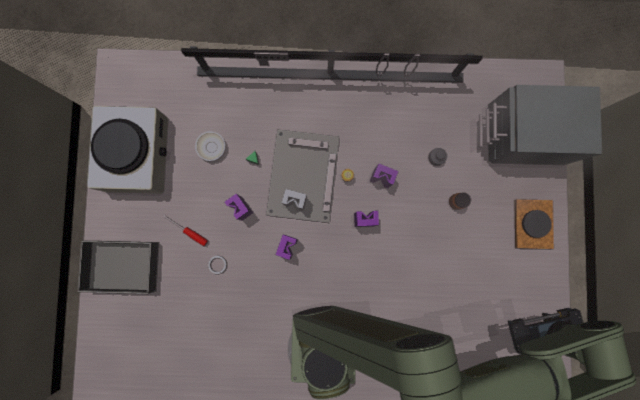

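```bash
sleep 1
```

```text
(no output)
```

View pics/scene0z.png

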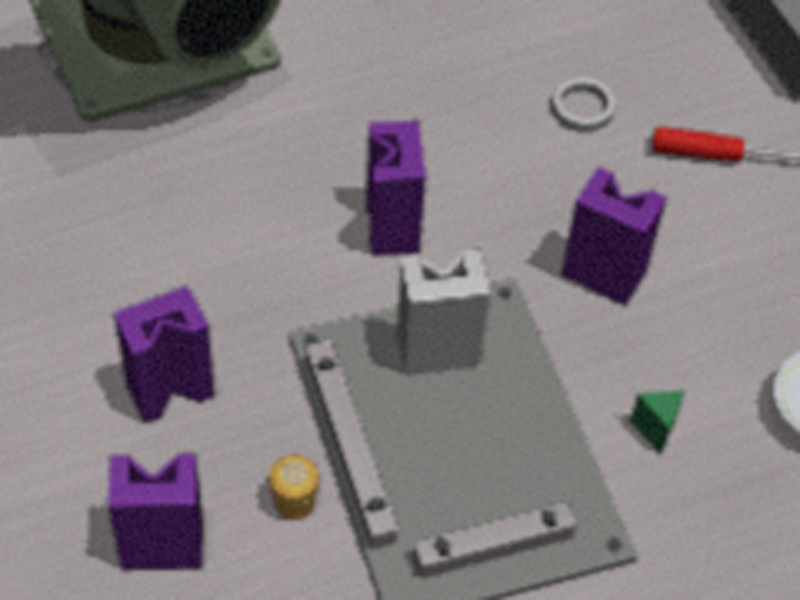

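View pics/top0z.png

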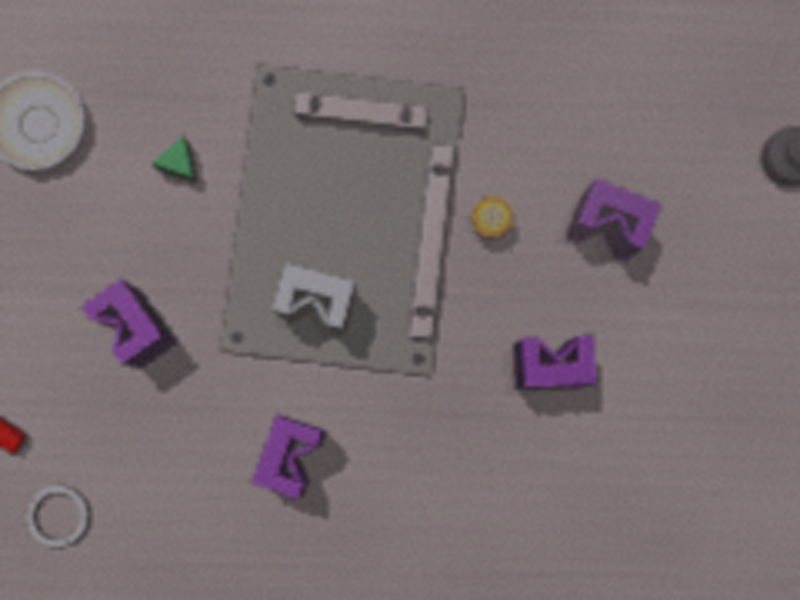

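The grey chuck stands at top zoom (313,298). The four purple look-alikes are outside the nest. In the same view the end stop is at (360,110), the side rail at (432,240), the brass barrel at (492,217) and the green prism at (178,160). Next I fit the poses.

```bash
cat > h.py <<'E'
import numpy as np, cv2
from workcell import monitor, vision, models
OFF=dict(scene=(220,100),top=(200,110))
def ray(f,u,v,z):
    K=f["mtx"];V=f["view"];R=V[:3,:3];t=V[:3,3]
    d=R.T@np.linalg.inv(K)@[u,v,1];o=-R.T@t
    return o+d*(z-o[2])/d[2]
def zr(f,c,p,z): return ray(f,OFF[c][0]+p[0]*.3,OFF[c][1]+p[1]*.3,z)
def proj(f,P):
    q=f["view"][:3,:3]@np.array(P,float).T+f["view"][:3,3:4]; q=f["mtx"]@q; return (q[:2]/q[2]).T
E
python3 - <<'E'
from h import *
F={c:vision.grab_frame(c) for c in("scene","top")}
def pr(n,c,pts,z):
    a=np.array([zr(F[c],c,p,z)[:2] for p in pts]); print(n,c,a.round(1).tolist()); return a
N=pr("nest","top",[(257,65),(464,88),(433,376),(221,351)],12)
pr("nest","scene",[(290,333),(520,282),(635,555)],12)
for e in (N[0]-N[3],N[1]-N[2],N[3]-N[2],N[0]-N[1]): print(np.degrees(np.arctan2(e[1],e[0])),np.hypot(*e))
C=pr("chuck top","top",[(287,264),(355,279),(343,327),(275,312)],122)
for e in (C[0]-C[3],C[1]-C[2],C[3]-C[2],C[0]-C[1]): print(np.degrees(np.arctan2(e[1],e[0])),np.hypot(*e))
pr("chuck base","scene",[(403,366),(484,365)],12)
pr("chuck top","scene",[(400,296),(488,292)],122)
for n in("chuck","prism","barrel","shell","cell","driver","weight","jar"):
  for c in F:
    print(n,c,[(ray(F[c],*x["at"],12 if n=="chuck" else 0)[:2].round(0).tolist(),round(x["confidence"],2)) for x in models.mark_of(c,n)][:6])
E
```

```text
nest top [[709.4, 171.4], [691.4, -36.2], [402.8, -11.8], [422.2, 197.4]]
nest scene [[412.1, -8.2], [436.4, 202.2], [715.6, 171.3]]
-5.1633073809238335 288.43694900455563
-4.84307378936072 289.5478216614575
84.7180208133366 210.0892741823943
85.02116670287997 208.47159194196675
chuck top top [[498.0, 127.2], [485.8, 64.6], [441.5, 74.3], [453.7, 136.8]]
-12.183902818586793 45.34188652264145
-12.411649276750618 45.31096756163473
78.98613857905218 63.596624331311915
78.95474153155996 63.776064938594295
chuck base scene [[480.1, 69.8], [505.0, 135.2]]
chuck top scene [[481.7, 61.5], [504.3, 129.3]]
chuck scene [([470.0, 100.0], 0.95), ([424.0, -130.0], 0.7), ([447.0, 276.0], 0.69), ([348.0, 119.0], 0.67), ([560.0, -188.0], 0.66), ([269.0, 342.0], 0.21)]
chuck top [([555.0, -176.0], 0.95), ([444.0, 275.0], 0.88), ([430.0, -110.0], 0.79), ([468.0, 106.0], 0.76), ([574.0, 84.0], 0.72), ([317.0, 126.0], 0.66)]
prism scene [([602.0, 237.0], 0.7), ([496.0, -433.0], 0.63)]
prism top [([564.0, -68.0], 0.63), ([602.0, 245.0], 0.53)]
barrel scene [([554.0, -62.0], 0.72)]
barrel top [([560.0, -64.0], 0.56)]
shell scene [([650.0, 389.0], 0.87)]
shell top [([651.0, 387.0], 0.68)]
cell scene [([268.0, 341.0], 0.65)]
cell top [([258.0, 349.0], 0.71), ([471.0, 98.0], 0.49), ([500.0, 102.0], 0.3)]
driver scene [([389.0, 461.0], 0.69), ([497.0, -431.0], 0.57)]
driver top [([378.0, 462.0], 0.64)]
weight scene [([644.0, -356.0], 0.82)]
weight top [([650.0, 65.0], 0.67), ([633.0, -364.0], 0.54), ([533.0, 15.0], 0.28)]
jar scene [([491.0, -423.0], 0.95)]
jar top [([487.0, -436.0], 0.88)]
```

```bash
cat >> h.py <<'E'
from scipy.optimize import minimize
def rz(a): a=np.radians(a); return np.array([[np.cos(a),-np.sin(a),0],[np.sin(a),np.cos(a),0],[0,0,1]])
E
python3 - <<'E'
from h import *
F={c:vision.grab_frame(c) for c in("scene","top")}
B=lambda v,p,yaw: (rz(yaw)@np.array(v,float).T).T+[p[0],p[1],0]
# edge-strength fit: maximise gradient across model edges, over both views
G={}
for c in F:
    g=cv2.GaussianBlur(F[c]["img"].astype(np.float32),(0,0),1.0)
    m=0
    for k in range(3):
        a=cv2.Sobel(g[...,k],cv2.CV_32F,1,0);b=cv2.Sobel(g[...,k],cv2.CV_32F,0,1); m=m+a*a+b*b
    G[c]=np.sqrt(m)
def score(segs,cs):
    t=np.linspace(.03,.97,60)[:,None];s=0
    for c in cs:
        for a,b in segs[c]:
            q=proj(F[c],np.array(a)*(1-t)+np.array(b)*t).astype(np.float32)
            s+=cv2.remap(G[c],q[:,:1].copy(),q[:,1:].copy(),cv2.INTER_LINEAR).clip(0,120).mean()
    return s
nz=12
NL=[(-160,-105),(130,-105),(130,105),(-160,105)]
def nseg(x):
    P=B([(u,v,nz) for u,v in NL],x[:2],x[2]); e=[(P[i],P[(i+1)%4]) for i in range(4)]
    return dict(scene=[e[2],e[3]],top=e)
W,D,H=33,22.5,110
def cseg(x):
    t=B([(D,W,122),(D,-W,122),(-D,-W,122),(-D,W,122),(-D,-18,122),(-D+18,0,122),(-D,18,122)],x[:2],x[2])
    b=B([(D,W,12),(D,-W,12)],x[:2],x[2])
    return dict(top=[(t[0],t[1]),(t[1],t[2]),(t[0],t[3]),(t[2],t[4]),(t[6],t[3])],scene=[(t[0],t[1]),(b[0],b[1]),(t[0],b[0]),(t[1],b[1]),(t[0],t[3]),(t[1],t[2])])
from scipy.optimize import differential_evolution as DE
for n,sg,x0 in(("nest",nseg,(571,79,-5)),("chuck",cseg,(470,101,-13))):
  for cs in(("scene","top"),("top",),("scene",)):
    r=DE(lambda x:-score(sg(x),cs),[(x0[0]-15,x0[0]+15),(x0[1]-15,x0[1]+15),(x0[2]-9,x0[2]+9)],seed=1,maxiter=80,popsize=12)
    print(n,cs,r.x.round(2),round(-r.fun,1))
    if len(cs)==2:
      for c in F:
        if n=="nest": F[c]["o"]=cv2.resize(F[c]["img"],None,fx=4,fy=4,interpolation=cv2.INTER_CUBIC)
        for a,b in sg(r.x)[c]:
            q=(proj(F[c],[a,b])*4+1.5).round().astype(int); cv2.line(F[c]["o"],tuple(map(int,q[0])),tuple(map(int,q[1])),(255,0,0),1)
for c in F:
    x,y=OFF[c]; x+=30;y+=20
    cv2.imwrite(f"pics/{c}ov.png",cv2.cvtColor(F[c]["o"][y*4:y*4+600,x*4:x*4+760],cv2.COLOR_RGB2BGR))
E
```

```text
nest ('scene', 'top') [577.51  78.43  -5.62] 453.3
nest ('top',) [569.55  78.8   -5.5 ] 270.8
nest ('scene',) [578.67  80.32  -5.8 ] 239.2
chuck ('scene', 'top') [471.41 103.45  -9.91] 1279.8
chuck ('top',) [470.94 102.39 -15.11] 598.1
chuck ('scene',) [476.13 102.64 -11.92] 692.7
```

```bash
sleep 1
```

```text
(no output)
```

View pics/topov.png

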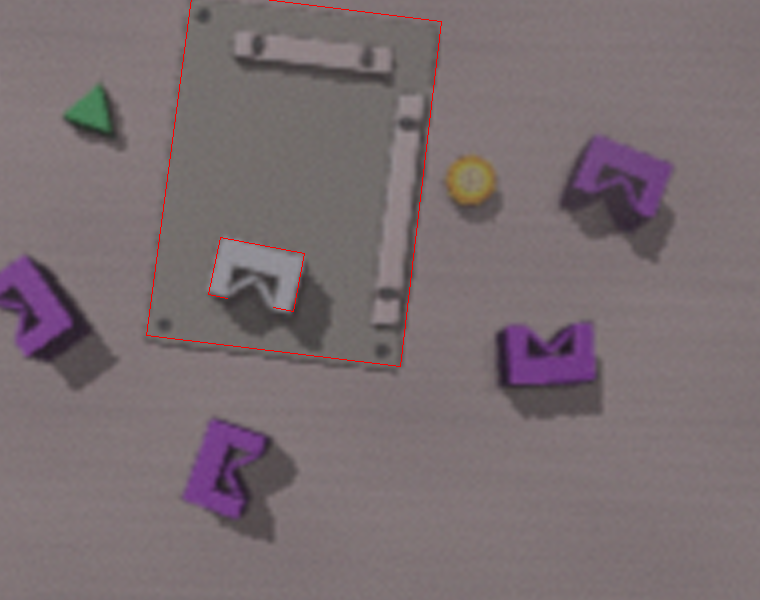

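View pics/sceneov.png

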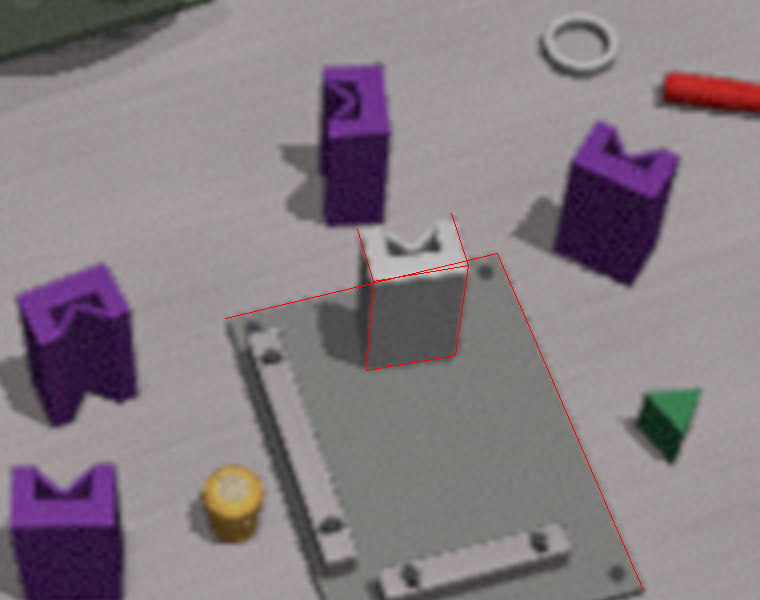

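Fit results: the nest origin is near (572,79) with yaw about -5.5°. The chuck is near (470,102) with yaw about -11°. The scene-view overlay sits a few mm off, which is consistent with calibration error.

I'll bring the hand round half open, with the jaws along the chuck's y so that each finger pushes on one land.

```bash
python3 -m creep '2.7 2.15 0 0 0 0.115 0;2.7 2.15 0 0 0 0.115 0;2.7 2.15 0 0 0 0.115 0;2.7 2.15 0 0 0 0.115 0;2.7 2.15 0 0 0 0.115 0;2.7 2.15 0 0 0 0.115 0;2.7 2.15 0 0 0 0.115 0;2.7 2.15 0 0 0 0.115 0;2.7 2.15 0 0 0 0.115 0;2.7 2.15 0 0 0 0.115 0;2.7 2.15 0 0 0 0.115 0;2.7 2.15 0 0 0 0.115 0' 10
```

```text
time_s: 2.8
ee_pos: [467.1, -292.7, 214.7]
ee_rot: [179.7, -0.3, 5.8]
force: [0.1, -0.6, -0.0]
gripper_width: 45.4
```

```bash
python3 -m creep '-0.6 3.4 0 0 0 0.107 0;-0.6 3.4 0 0 0 0.107 0;-0.6 3.4 0 0 0 0.107 0;-0.6 3.4 0 0 0 0.107 0;-0.6 3.4 0 0 0 0.107 0;-0.6 3.4 0 0 0 0.107 0;-0.6 3.4 0 0 0 0.107 0;-0.6 3.4 0 0 0 0.107 0;-0.6 3.4 0 0 0 0.107 0;-0.6 3.4 0 0 0 0.107 0;-0.6 3.4 0 0 0 0.107 0;-0.6 3.4 0 0 0 0.107 0'
```

```text
time_s: 3.8
ee_pos: [397.5, 132.1, 214.9]
ee_rot: [179.4, -0.7, 83.2]
force: [0.6, -0.2, 0.3]
gripper_width: 45.6
```

```bash
python3 -m creep '0 -0.8 -2.4 0 0 -0.035 0;0 -0.8 -2.4 0 0 -0.035 0;0 0 -2.4 0 0 0 0;0 0 -2.4 0 0 0 0;0 0 -0.8 0 0 0 0;0 0 0 0 0 0 0'
python3 - <<'E'
from h import *
for c in("scene","top"):
    f=vision.grab_frame(c);x,y=OFF[c];i=f["img"][y:y+180,x:x+240]
    cv2.imwrite(f"pics/{c}1z.png",cv2.cvtColor(cv2.resize(i,(800,600),interpolation=cv2.INTER_CUBIC),cv2.COLOR_RGB2BGR))
E
```

```text
time_s: 4.3
ee_pos: [396.8, 126.3, 110.1]
ee_rot: [178.9, -1.1, 80.3]
force: [1.3, -0.5, -0.3]
gripper_width: 45.6
```

```bash
sleep 1
```

```text
(no output)
```

View pics/scene1z.png

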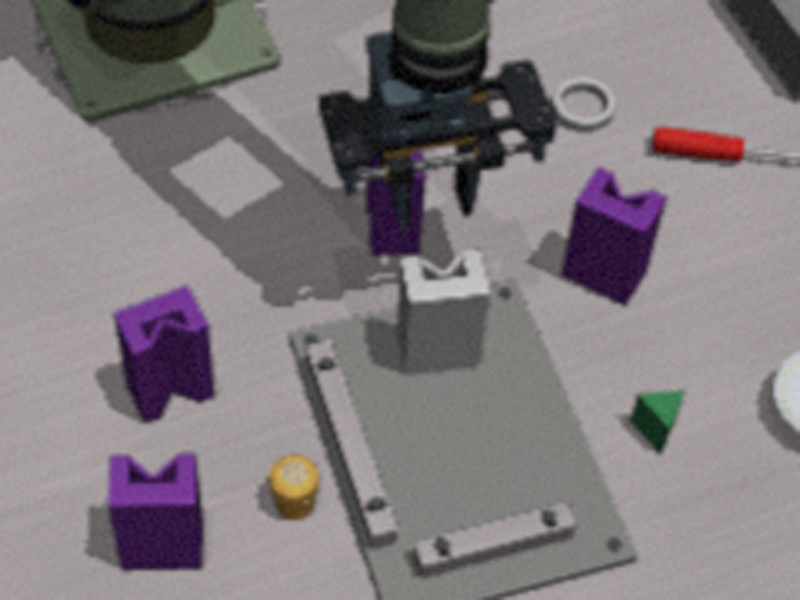

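View pics/top1z.png

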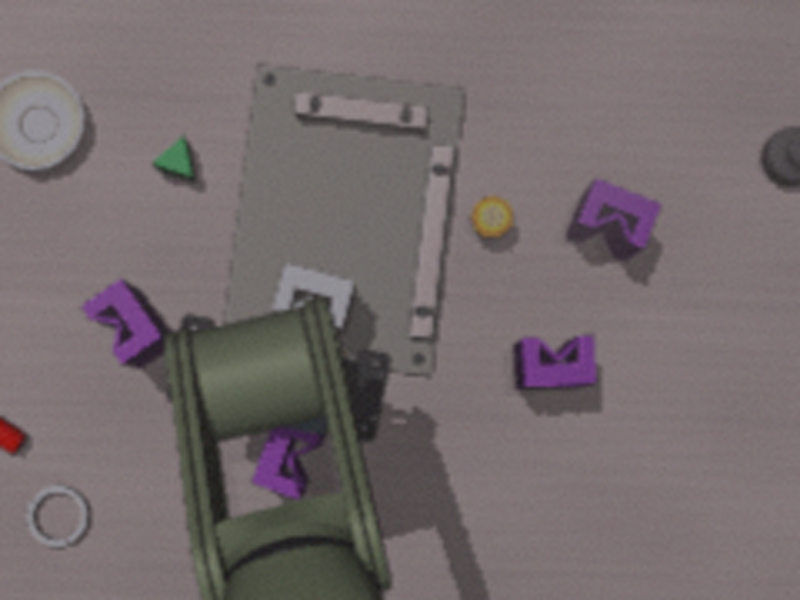

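The fingertips are behind the chuck, with a small sideways offset of about 10 mm. I'll centre them and approach.

```bash
python3 -m creep '0 -0.9 -0.2 0.01 0.01 0 0;0 0 0 0.01 0.01 0 0;0.5 -0.1 0 0 0 0 0;0.5 -0.1 0 0 0 0 0;0.4 -0.08 0 0 0 0 0;0.4 -0.08 0 0 0 0 0;0.3 -0.06 0 0 0 0 0'
```

```text
time_s: 4.98
ee_pos: [425.4, 114.3, 115.0]
ee_rot: [179.5, -2.5, 80.2]
force: [-0.3, -0.5, -0.5]
gripper_width: 45.4
```

```bash
python3 -m creep '-0.2 -0.25 -0.3 -0.022 0 0 0;0 0 -0.3 -0.02 0 0 0;0 0 0 0 0 0 0'
```

```text
time_s: 5.23
ee_pos: [425.8, 111.7, 109.4]
ee_rot: [178.9, -0.1, 80.2]
force: [0.1, 0.6, -0.3]
gripper_width: 45.9
```

```bash
for i in 1; do python3 -m creep '0.2 -0.04 0 0 0 0 0;0.2 -0.04 0 0 0 0 0;0.2 -0.04 0 0 0 0 0;0.2 -0.04 0 0 0 0 0'; done
```

```text
time_s: 5.57
ee_pos: [434.2, 110.4, 109.5]
ee_rot: [179.0, -0.1, 80.2]
force: [-0.4, 0.6, 1.3]
gripper_width: 45.5
```

```bash
python3 -m creep '0.2 -0.04 0 0 0 0 0;0.2 -0.04 0 0 0 0 0;0.2 -0.04 0 0 0 0 0;0.2 -0.04 0 0 0 0 0'; python3 - <<'E'
from h import *
for c in("scene",):
    f=vision.grab_frame(c);x,y=OFF[c];i=f["img"][y:y+180,x:x+240]
    cv2.imwrite(f"pics/{c}2z.png",cv2.cvtColor(cv2.resize(i,(800,600),interpolation=cv2.INTER_CUBIC),cv2.COLOR_RGB2BGR))
E
```

```text
time_s: 5.9
ee_pos: [442.4, 108.3, 109.7]
ee_rot: [179.1, -0.1, 80.2]
force: [-0.9, -0.1, 1.2]
gripper_width: 45.5
```

```bash
sleep 1
```

```text
(no output)
```

View pics/scene2z.png

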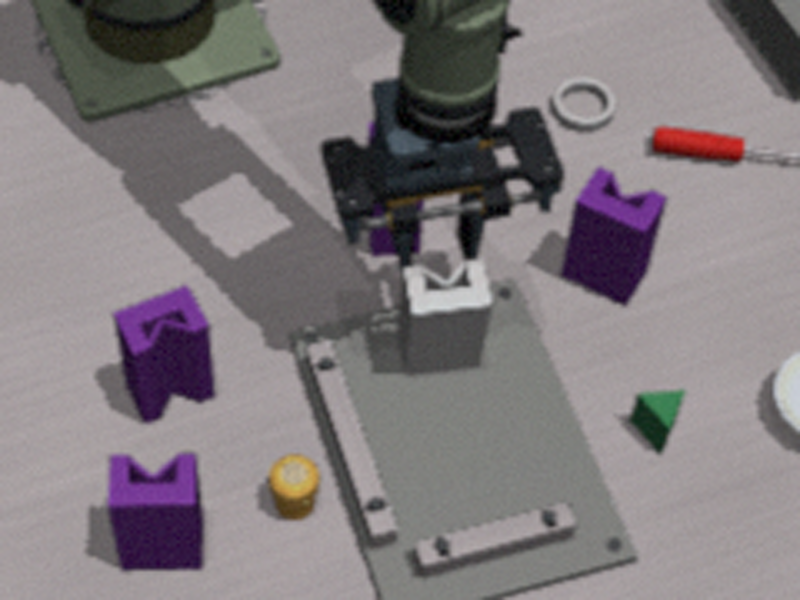

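```bash
python3 -m creep '0.25 -0.03 0 0 0 0 0;0.25 -0.03 0 0 0 0 0;0.25 -0.03 0 0 0 0 0;0.25 -0.03 0 0 0 0 0'; python3 - <<'E'
from h import *
for c in("scene",):
    f=vision.grab_frame(c);x,y=OFF[c];i=f["img"][y:y+180,x:x+240]
    cv2.imwrite(f"pics/{c}3z.png",cv2.cvtColor(cv2.resize(i,(800,600),interpolation=cv2.INTER_CUBIC),cv2.COLOR_RGB2BGR))
E
```

```text
time_s: 6.28
ee_pos: [453.9, 106.8, 109.8]
ee_rot: [179.0, -0.1, 80.2]
force: [-1.3, 0.3, -0.9]
gripper_width: 45.6
```

```bash
sleep 1
```

```text
(no output)
```

View pics/scene3z.png

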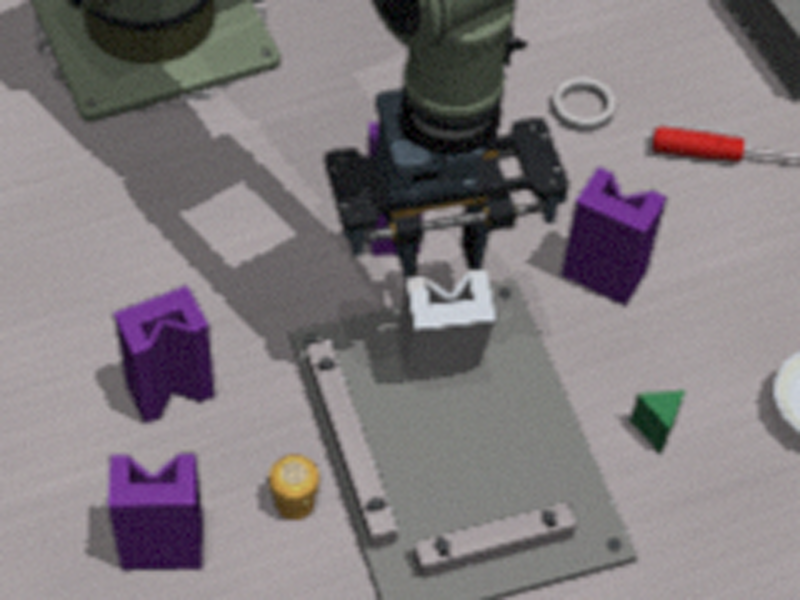

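The chuck is tilting over its heel: its top front edge has gone from row 296 to row 325 while its base stays put. I'll keep pushing.

```bash
python3 -m creep '0.25 -0.04 0 0 0 0 0;0.25 -0.04 0 0 0 0 0;0.25 -0.04 0 0 0 0 0;0.25 -0.04 0 0 0 0 0;0.25 -0.04 0 0 0 0 0;0.25 -0.04 0 0 0 0 0;0.25 -0.04 0 0 0 0 0;0.25 -0.04 0 0 0 0 0;0.25 -0.04 0 0 0 0 0;0 0 0 0 0 0 0;0 0 0 0 0 0 0;0 0 0 0 0 0 0'; python3 - <<'E'
from h import *
for c in("scene",):
    f=vision.grab_frame(c);x,y=OFF[c];i=f["img"][y:y+180,x:x+240]
    cv2.imwrite(f"pics/{c}4z.png",cv2.cvtColor(cv2.resize(i,(800,600),interpolation=cv2.INTER_CUBIC),cv2.COLOR_RGB2BGR))
E
```

```text
time_s: 7.33
ee_pos: [480.9, 102.8, 109.7]
ee_rot: [178.9, -0.2, 80.2]
force: [0.2, -0.3, -0.6]
gripper_width: 45.7
```

```bash
sleep 1
```

```text
(no output)
```

View pics/scene4z.png

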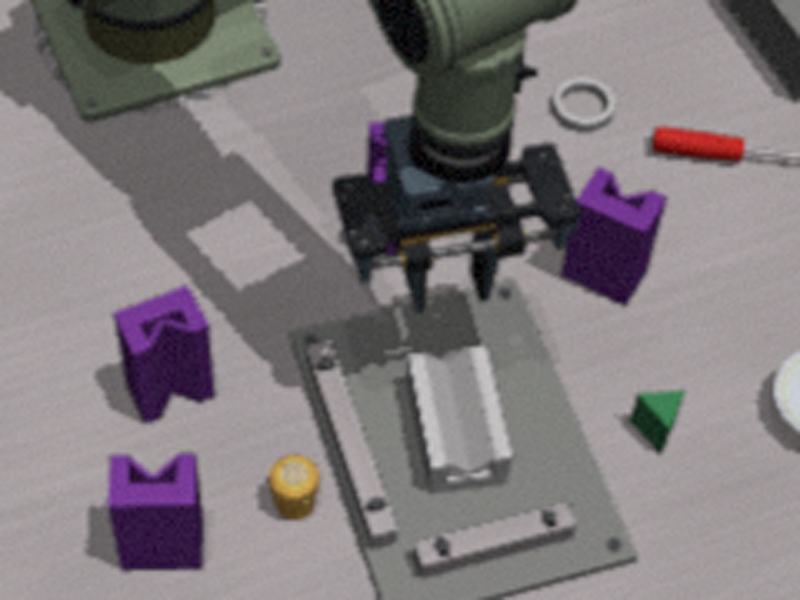

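The chuck lies on its back with the groove up. In the zoom the heel end is at (410,356)-(488,347) and the head end at (433,470)-(508,455).

```bash
python3 - <<'E'
from h import *
f=vision.grab_frame("scene"); N=np.array([572,79,0])
for p,z in [((410,356),57),((488,347),57),((431,471),57),((509,455),57),((434,488),12),((509,468),12)]:
    w=zr(f,"scene",p,z); print(w.round(1), (rz(5.5)@(w-N)).round(1))
f=vision.grab_frame("top")
cv2.imwrite("pics/top4.png",cv2.cvtColor(cv2.resize(f["img"][110:290,200:440],(800,600),interpolation=cv2.INTER_CUBIC),cv2.COLOR_RGB2BGR))
E
```

```text
[499.5  65.8  57. ] [-70.9 -20.1  57. ]
[515.3 130.1  57. ] [-61.3  45.4  57. ]
[606.7  37.6  57. ] [ 38.5 -37.9  57. ]
[616.4 101.8  57. ] [42.  26.9 57. ]
[599.7  46.1  12. ] [ 30.7 -30.1  12. ]
[605.4 111.6  12. ] [30.2 35.6 12. ]
```

```bash
sleep 1
```

```text
(no output)
```

View pics/top4.png

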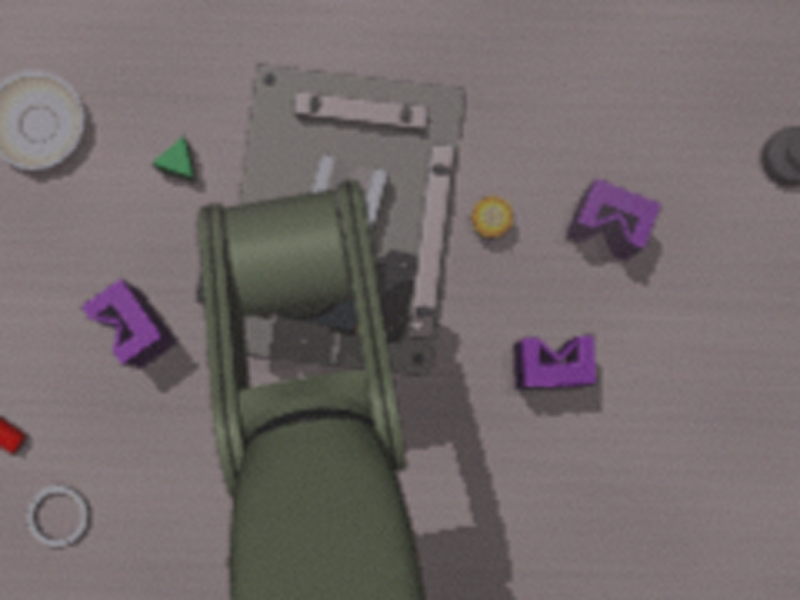

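```bash
python3 -m creep '-1.2 0 0 0 -0.025 0.04 0;-1.2 0 0 0 -0.025 0.035 0;0 0 -2.5 0 0 0 0;0 0 -2.5 0 0 0 0;0 0 -2 0 0 0 0;0 0 -1 0 0 0 0;0 0 0 0 0 0 0'; python3 - <<'E'
from h import *
f=vision.grab_frame("scene");x,y=OFF["scene"];i=f["img"][y:y+180,x:x+240]
cv2.imwrite("pics/scene5z.png",cv2.cvtColor(cv2.resize(i,(800,600),interpolation=cv2.INTER_CUBIC),cv2.COLOR_RGB2BGR))
E
```

```text
time_s: 8.07
ee_pos: [456.9, 103.4, 29.4]
ee_rot: [175.5, -0.7, 84.7]
force: [0.1, 0.5, -0.2]
gripper_width: 45.5
```

```bash
sleep 1
```

```text
(no output)
```

View pics/scene5z.png

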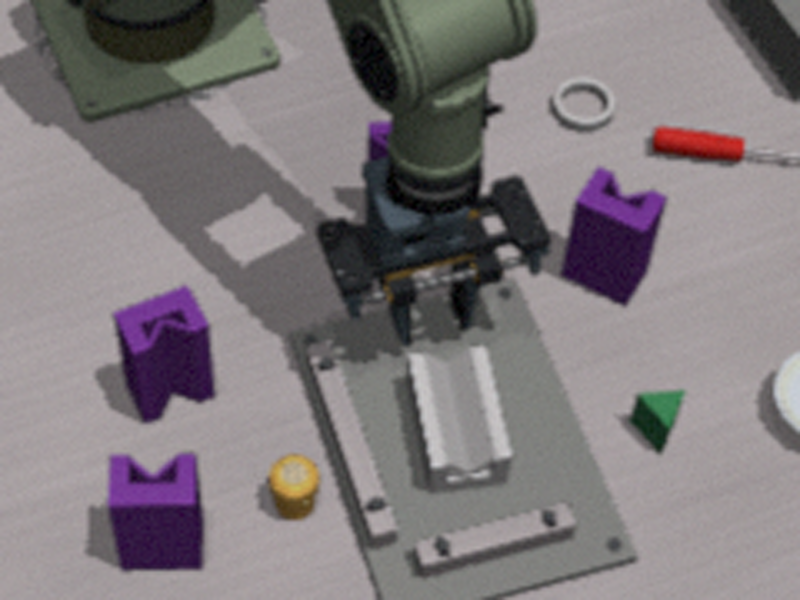

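The fingers line up with the heel end. I'll lower slightly and advance along nest x.

```bash
python3 -m creep '0.3 -0.03 -0.2 0 0 0 0;0.3 -0.03 -0.2 0 0 0 0;0.3 -0.03 0 0 0 0 0;0.3 -0.03 0 0 0 0 0;0.3 -0.03 0 0 0 0 0;0.2 -0.02 0 0 0 0 0;0.2 -0.02 0 0 0 0 0';  python3 -m creep '0.2 -0.02 0 0 0 0 0;0.2 -0.02 0 0 0 0 0;0.2 -0.02 0 0 0 0 0';  python3 -m creep '0.2 -0.02 0 0 0 0 0;0.2 -0.02 0 0 0 0 0;0.2 -0.02 0 0 0 0 0'
```

```text
time_s: 8.7
ee_pos: [481.8, 102.1, 29.8]
ee_rot: [175.0, -0.9, 84.8]
force: [0.5, -0.8, 0.1]
gripper_width: 45.3
time_s: 8.95
ee_pos: [485.0, 100.9, 29.3]
ee_rot: [175.4, -0.8, 84.7]
force: [-3.3, -0.2, 3.1]
gripper_width: 45.6
time_s: 9.2
ee_pos: [489.1, 99.9, 28.8]
ee_rot: [175.6, -0.7, 84.7]
force: [-4.2, -0.6, 1.9]
gripper_width: 45.8
```

```bash
for k in 1; do python3 -m creep '0.25 -0.025 0 0 0 0 0;0.25 -0.025 0 0 0 0 0;0.25 -0.025 0 0 0 0 0;0.25 -0.025 0 0 0 0 0'; python3 -m creep '0.25 -0.025 0 0 0 0 0;0.25 -0.025 0 0 0 0 0;0.25 -0.025 0 0 0 0 0;0.25 -0.025 0 0 0 0 0'; done;  python3 - <<'E'
from h import *
f=vision.grab_frame("scene");x,y=OFF["scene"];i=f["img"][y:y+180,x:x+240]
cv2.imwrite("pics/scene6z.png",cv2.cvtColor(cv2.resize(i,(800,600),interpolation=cv2.INTER_CUBIC),cv2.COLOR_RGB2BGR))
E
```

```text
time_s: 9.53
ee_pos: [499.3, 98.4, 28.6]
ee_rot: [175.7, -0.7, 84.7]
force: [-3.3, -0.3, 2.9]
gripper_width: 45.9
time_s: 9.87
ee_pos: [510.6, 97.3, 28.6]
ee_rot: [175.7, -0.7, 84.7]
force: [-3.1, 0.9, 2.0]
gripper_width: 45.6
```

```bash
sleep 1
```

```text
(no output)
```

View pics/scene6z.png

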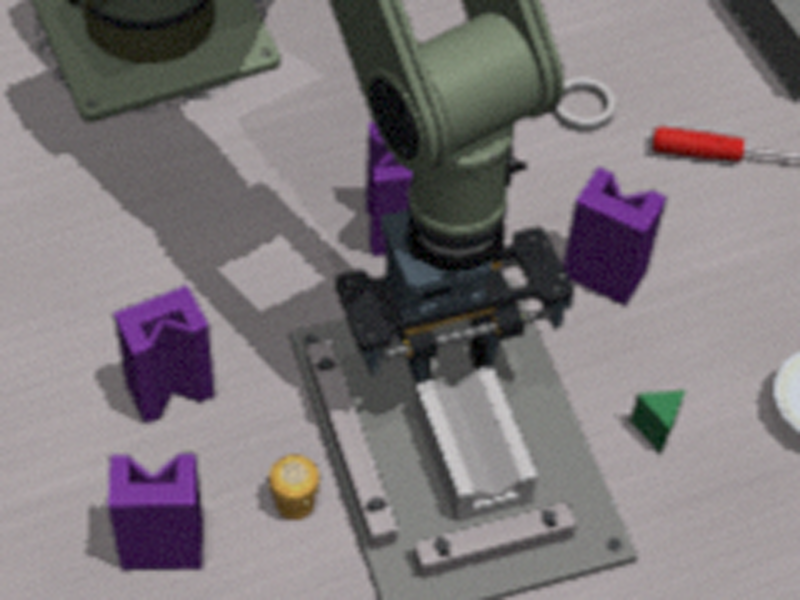

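The chuck is sliding and has squared to the fingers. The head's lower edge, (455,520)-(530,500), is close to the end stop. The sliding force is about 3 to 4 N.

```bash
python3 -m creep '0.2 -0.02 0 0 0 0 0;0.2 -0.02 0 0 0 0 0;0.2 -0.02 0 0 0 0 0';python3 -m creep '0.2 -0.02 0 0 0 0 0;0.2 -0.02 0 0 0 0 0'; python3 -m creep '0.15 -0.015 0 0 0 0 0;0.15 -0.015 0 0 0 0 0'; python3 -m creep '0.15 -0.015 0 0 0 0 0;0.15 -0.015 0 0 0 0 0'; python3 -m creep '0.15 -0.015 0 0 0 0 0;0.15 -0.015 0 0 0 0 0'
```

```text
time_s: 10.17
ee_pos: [517.7, 96.9, 28.5]
ee_rot: [175.7, -0.7, 84.7]
force: [-3.4, -0.4, 2.5]
gripper_width: 45.8
time_s: 10.33
ee_pos: [522.1, 96.6, 28.5]
ee_rot: [175.7, -0.7, 84.7]
force: [-3.6, 0.2, 1.6]
gripper_width: 45.6
time_s: 10.5
ee_pos: [525.6, 96.3, 28.5]
ee_rot: [175.7, -0.7, 84.7]
force: [-3.8, 0.3, 1.0]
gripper_width: 45.7
time_s: 10.67
ee_pos: [528.9, 96.1, 28.5]
ee_rot: [175.7, -0.7, 84.7]
force: [-2.7, -0.3, 1.6]
gripper_width: 45.6
time_s: 10.83
ee_pos: [529.5, 95.9, 28.2]
ee_rot: [176.0, -0.7, 84.7]
force: [-8.1, 1.5, 4.4]
gripper_width: 45.7
```

Contact with the stop is at TCP x ≈ 529. I'll raise the press gradually.

```bash
python3 -m creep '0.18 -0.018 0 0 0 0 0'; python3 -m creep '0.2 -0.02 0 0 0 0 0';python3 -m creep '0.2 -0.02 0 0 0 0 0'
```

```text
time_s: 10.92
ee_pos: [529.5, 95.8, 28.0]
ee_rot: [176.3, -0.7, 84.6]
force: [-7.0, 0.7, 5.1]
gripper_width: 45.6
time_s: 11.0
ee_pos: [529.5, 95.8, 27.7]
ee_rot: [176.5, -0.6, 84.6]
force: [-7.7, 1.6, 5.0]
gripper_width: 45.7
time_s: 11.08
ee_pos: [529.5, 95.7, 27.5]
ee_rot: [176.8, -0.6, 84.6]
force: [-7.9, 1.1, 4.8]
gripper_width: 45.5
```

```bash
python3 -m creep '0.26 -0.026 0.03 0 -0.005 0 0';python3 -m creep '0.3 -0.03 0.03 0 -0.005 0 0';python3 -m creep '0.3 -0.03 0.03 0 -0.005 0 0'
```

```text
time_s: 11.17
ee_pos: [529.5, 95.7, 27.5]
ee_rot: [176.8, -0.6, 84.6]
force: [-8.9, 2.3, 6.3]
gripper_width: 45.3
time_s: 11.25
ee_pos: [529.5, 95.6, 27.4]
ee_rot: [176.9, -0.6, 84.6]
force: [-9.3, 2.9, 6.8]
gripper_width: 45.5
time_s: 11.33
ee_pos: [529.5, 95.6, 27.4]
ee_rot: [177.0, -0.6, 84.5]
force: [-9.7, 3.7, 7.0]
gripper_width: 45.5
```

```bash
python3 -m creep '0.36 0.02 0.1 0 -0.005 0 0';python3 -m creep '0.38 0.02 0.1 0 -0.005 0 0';python3 -m creep '0.38 0.02 0.08 0 -0.005 0 0'
```

```text
time_s: 11.42
ee_pos: [529.5, 95.7, 27.6]
ee_rot: [177.1, -0.6, 84.5]
force: [-8.6, -0.5, 1.2]
gripper_width: 45.5
time_s: 11.5
ee_pos: [529.4, 95.7, 27.5]
ee_rot: [177.3, -0.5, 84.5]
force: [-9.4, -0.4, 2.8]
gripper_width: 45.4
time_s: 11.58
ee_pos: [529.4, 95.7, 27.5]
ee_rot: [177.5, -0.5, 84.5]
force: [-10.1, 0.4, 6.1]
gripper_width: 46.0
```

```bash
python3 -m creep '0.44 0.01 0.1 0 -0.01 0 0;0.46 0.01 0.1 0 -0.01 0 0'; python3 -m creep '0.47 0.01 0.12 0 -0.01 0 0;0.47 0.01 0.12 0 -0.01 0 0'
```

```text
time_s: 11.75
ee_pos: [529.5, 95.7, 27.5]
ee_rot: [177.5, -0.4, 84.5]
force: [-11.2, 2.4, 5.4]
gripper_width: 45.9
time_s: 11.92
ee_pos: [529.5, 95.7, 27.5]
ee_rot: [177.5, -0.3, 84.5]
force: [-11.2, 1.4, 2.7]
gripper_width: 45.4
```

```bash
python3 -m creep '0.52 0.01 0.12 0 -0.01 0 0;0.52 0.01 0.12 0 -0.01 0 0'; python3 -m creep '0.52 0.01 0.12 0 -0.01 0 0;0.52 0.01 0.12 0 -0.01 0 0;0.52 0.01 0.12 0 -0.01 0 0;0.52 0.01 0.12 0 -0.01 0 0;0.52 0.01 0.12 0 -0.01 0 0'
```

```text
time_s: 12.08
ee_pos: [529.5, 95.6, 27.5]
ee_rot: [177.6, -0.2, 84.5]
force: [-12.5, 0.4, 5.0]
gripper_width: 45.7
time_s: 12.5
ee_pos: [529.5, 95.7, 27.5]
ee_rot: [177.9, -0.0, 84.4]
force: [-11.7, 0.8, 5.1]
gripper_width: 45.9
```

```bash
 python3 - <<'E'
from h import *
f=vision.grab_frame("scene");x,y=OFF["scene"];i=f["img"][y:y+180,x:x+240]
cv2.imwrite("pics/scene7z.png",cv2.cvtColor(cv2.resize(i,(800,600),interpolation=cv2.INTER_CUBIC),cv2.COLOR_RGB2BGR))
E
sleep 1
```

```text
(no output)
```

View pics/scene7z.png

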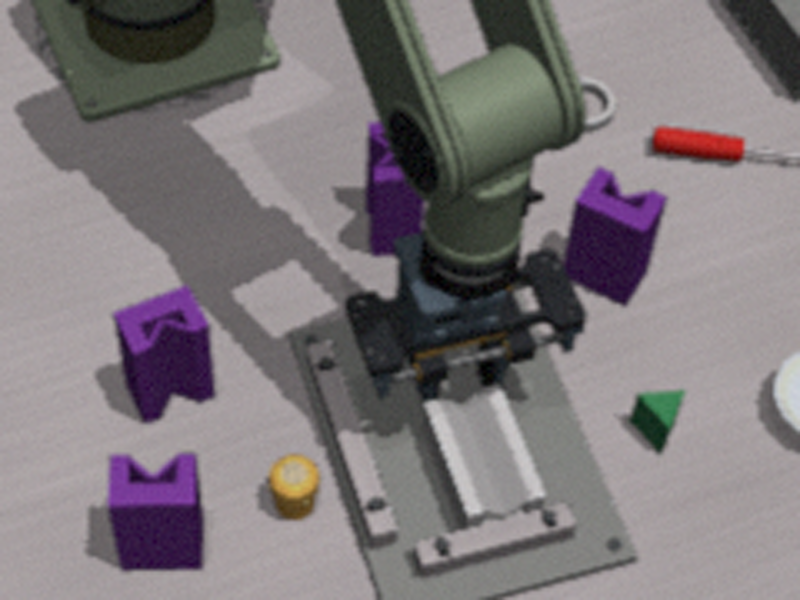

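The chuck is square on the end stop and was held at about 12 N for more than 0.5 s, with sliding at about 3.5 N. Next I back off, lift, shut the fingers and go round to the open +y side.

```bash
python3 -m creep '-0.2 0.02 0 0 0 0 0;-0.6 0.06 0 0 0 0 0;-1.2 0.12 0 0 0 0 0;0 0 1 0 0 0 0;0 0 2.5 0 0.015 0 0;0 0 2.5 0 0.02 0 0;0 0 2 0 0 0 0.5;0 0 0 0 0 0 1' 40;  python3 -m creep '0 1.5 0 0 0 0 1;1 1.5 0 0 0 0 1;2 1.5 0 -0.02 0 0 1;2 1 0 -0.02 0 0 1;2 0.5 0 -0.015 0 0 1;1.5 0 0 0 0 0 1;0 0 0 0 0 0 1'
```

```text
time_s: 13.22
ee_pos: [516.3, 98.2, 114.0]
ee_rot: [179.0, 0.0, 84.5]
force: [0.2, -0.8, -0.1]
gripper_width: 34.8
time_s: 13.8
ee_pos: [612.8, 161.5, 119.8]
ee_rot: [177.4, 2.9, 84.4]
force: [0.6, 0.1, 0.9]
gripper_width: 0.4
```

```bash
 python3 - <<'E'
from h import *
f=vision.grab_frame("scene");x,y=OFF["scene"];i=f["img"][y:y+180,x:x+240]
cv2.imwrite("pics/scene8z.png",cv2.cvtColor(cv2.resize(i,(800,600),interpolation=cv2.INTER_CUBIC),cv2.COLOR_RGB2BGR))
E
sleep 1
```

```text
(no output)
```

View pics/scene8z.png

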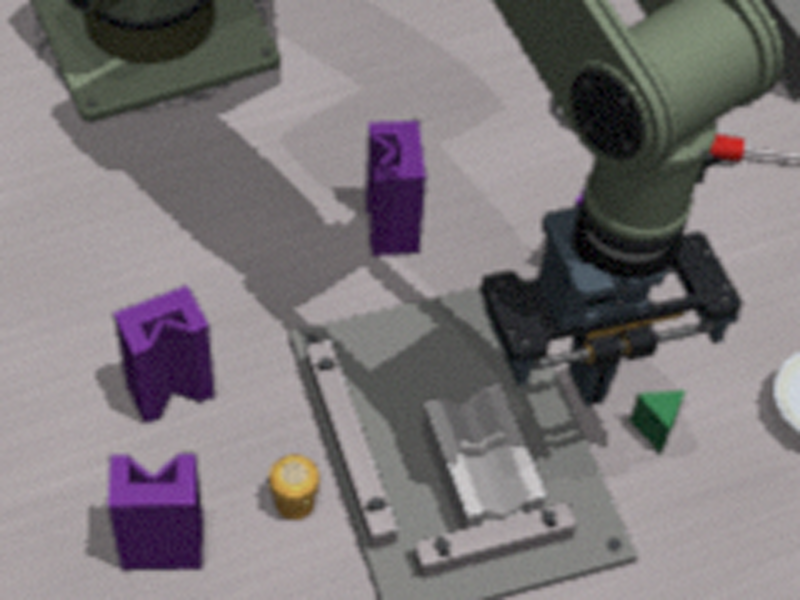

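```bash
python3 -m creep '-0.4 0 -2.5 0 0.01 0 1;-0.4 0 -2.5 0 0.01 0 1;0 0 -2 0 0.01 0 1;0 0 -1.2 0 0 0 1;0 0 -0.6 0 0 0 1;0 0 0 0 0 0 1'
```

```text
time_s: 14.35
ee_pos: [600.1, 159.8, 30.2]
ee_rot: [179.1, 3.0, 84.4]
force: [-1.0, -0.3, -0.1]
gripper_width: 0.3
```

```bash
 python3 - <<'E'
from h import *
f=vision.grab_frame("scene");x,y=OFF["scene"];i=f["img"][y:y+180,x:x+240]
cv2.imwrite("pics/scene9z.png",cv2.cvtColor(cv2.resize(i,(800,600),interpolation=cv2.INTER_CUBIC),cv2.COLOR_RGB2BGR))
E
sleep 1
```

```text
(no output)
```

View pics/scene9z.png

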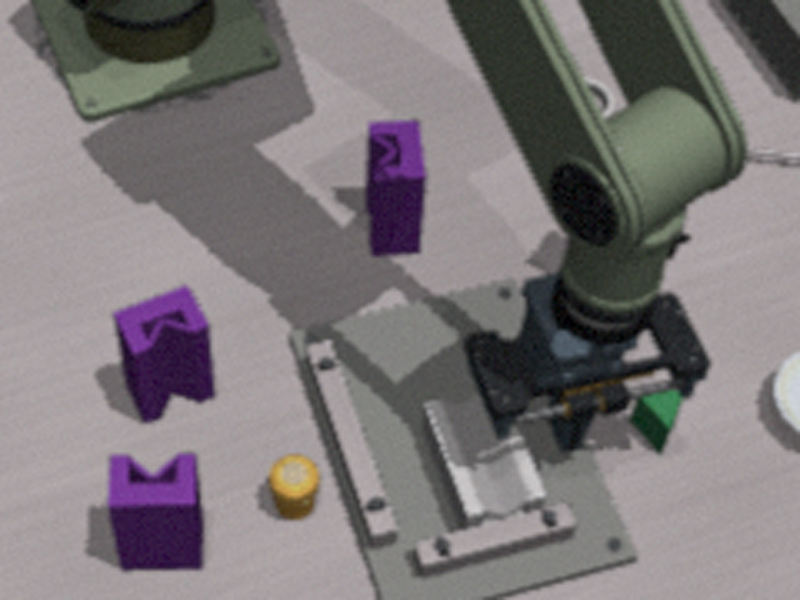

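The finger stands beside the chuck's middle, clear of the prism at (657,418). Advancing along nest -y.

```bash
python3 -m creep '0.25 -0.2 -0.2 0 0 0 1;0.25 -0.3 -0.2 0 0 0 1;0 -0.3 0 0 0 0 1;-0.03 -0.25 0 0 0 0 1;-0.02 -0.2 0 0 0 0 1';  python3 -m creep '-0.02 -0.2 0 0 0 0 1;-0.02 -0.2 0 0 0 0 1;-0.02 -0.2 0 0 0 0 1';  python3 -m creep '-0.02 -0.2 0 0 0 0 1;-0.02 -0.2 0 0 0 0 1;-0.02 -0.2 0 0 0 0 1'
```

```text
time_s: 14.82
ee_pos: [607.6, 146.8, 30.8]
ee_rot: [178.7, 2.9, 84.4]
force: [-0.2, -0.1, -0.2]
gripper_width: 1.0
time_s: 15.07
ee_pos: [607.6, 139.9, 31.9]
ee_rot: [178.5, 2.8, 84.3]
force: [-0.2, -1.3, -0.6]
gripper_width: 0.4
time_s: 15.32
ee_pos: [606.9, 133.3, 32.1]
ee_rot: [178.5, 2.8, 84.3]
force: [-0.2, 0.3, -0.3]
gripper_width: 0.8
```

```bash
python3 -m creep '-0.03 -0.15 -0.15 0 0 0 1;-0.03 -0.15 -0.15 0 0 0 1';  python3 -m creep '-0.02 -0.2 -0.1 0 0 0 1;-0.02 -0.2 0 0 0 0 1;-0.02 -0.2 0 0 0 0 1';  python3 -m creep '-0.02 -0.2 0 0 0 0 1;-0.02 -0.2 0 0 0 0 1;-0.02 -0.2 0 0 0 0 1'
```

```text
time_s: 15.48
ee_pos: [606.4, 129.9, 29.2]
ee_rot: [178.5, 2.8, 84.3]
force: [-0.0, -0.3, 0.2]
gripper_width: 0.7
time_s: 15.73
ee_pos: [605.9, 125.1, 27.9]
ee_rot: [178.5, 2.6, 84.3]
force: [-0.1, 3.3, 1.2]
gripper_width: 0.3
time_s: 15.98
ee_pos: [605.4, 119.6, 27.9]
ee_rot: [178.5, 2.6, 84.3]
force: [0.7, 1.7, 0.5]
gripper_width: 0.4
```

```bash
python3 -m creep '-0.02 -0.22 0 0 0 0 1;-0.02 -0.22 0 0 0 0 1;-0.02 -0.22 0 0 0 0 1;-0.02 -0.22 0 0 0 0 1';  python3 -m creep '-0.02 -0.22 0 0 0 0 1;-0.02 -0.22 0 0 0 0 1;-0.02 -0.22 0 0 0 0 1;-0.02 -0.22 0 0 0 0 1'
```

```text
time_s: 16.32
ee_pos: [604.5, 110.1, 27.9]
ee_rot: [178.5, 2.6, 84.3]
force: [0.2, 1.8, 0.4]
gripper_width: 0.1
time_s: 16.65
ee_pos: [603.6, 100.2, 27.9]
ee_rot: [178.5, 2.6, 84.3]
force: [0.6, 2.9, 0.4]
gripper_width: 0.5
```

```bash
 python3 - <<'E'
from h import *
f=vision.grab_frame("scene");x,y=OFF["scene"];i=f["img"][y:y+180,x:x+240]
cv2.imwrite("pics/scene10z.png",cv2.cvtColor(cv2.resize(i,(800,600),interpolation=cv2.INTER_CUBIC),cv2.COLOR_RGB2BGR))
E
sleep 1
```

```text
(no output)
```

View pics/scene10z.png

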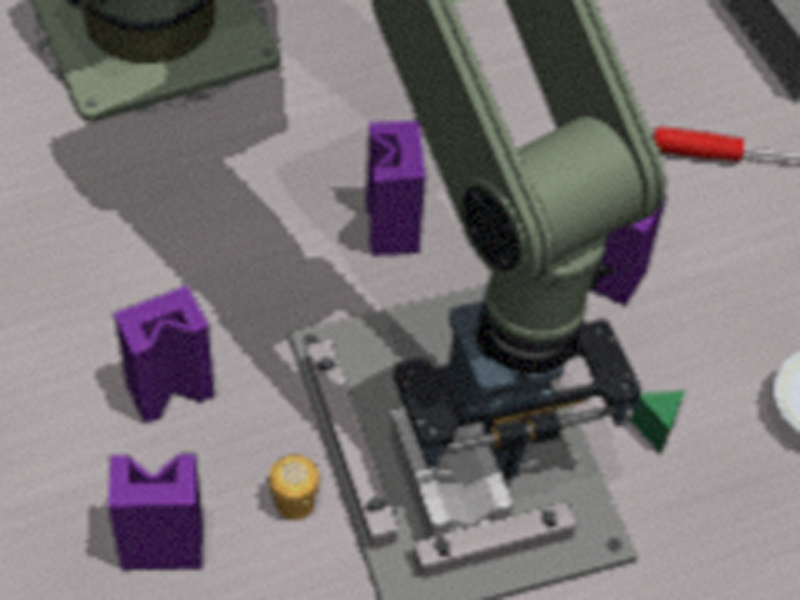

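```bash
python3 -m creep '-0.02 -0.2 0 0 0 0 1;-0.02 -0.2 0 0 0 0 1;-0.02 -0.2 0 0 0 0 1';  python3 -m creep '-0.02 -0.2 0 0 0 0 1;-0.02 -0.2 0 0 0 0 1'; python3 -m creep '-0.015 -0.15 0 0 0 0 1;-0.015 -0.15 0 0 0 0 1'; python3 -m creep '-0.015 -0.15 0 0 0 0 1;-0.015 -0.15 0 0 0 0 1'; python3 -m creep '-0.015 -0.15 0 0 0 0 1;-0.015 -0.15 0 0 0 0 1'
```

```text
time_s: 16.95
ee_pos: [602.9, 93.3, 27.9]
ee_rot: [178.5, 2.6, 84.3]
force: [0.8, 3.1, 0.1]
gripper_width: 0.3
time_s: 17.12
ee_pos: [602.5, 88.8, 27.9]
ee_rot: [178.5, 2.6, 84.3]
force: [-0.1, 3.4, 0.1]
gripper_width: 0.9
time_s: 17.28
ee_pos: [602.2, 85.4, 27.9]
ee_rot: [178.5, 2.6, 84.3]
force: [0.8, 2.9, -0.3]
gripper_width: 0.5
time_s: 17.45
ee_pos: [601.9, 82.0, 27.9]
ee_rot: [178.5, 2.6, 84.3]
force: [0.1, 2.8, -0.2]
gripper_width: 0.5
time_s: 17.62
ee_pos: [601.5, 78.7, 27.9]
ee_rot: [178.5, 2.6, 84.3]
force: [0.8, 2.7, 0.3]
gripper_width: 0.2
```

```bash
python3 -m creep '-0.015 -0.15 0 0 0 0 1;-0.015 -0.15 0 0 0 0 1'; python3 -m creep '-0.015 -0.15 0 0 0 0 1;-0.015 -0.15 0 0 0 0 1'; python3 -m creep '-0.015 -0.15 0 0 0 0 1;-0.015 -0.15 0 0 0 0 1'
```

```text
time_s: 17.78
ee_pos: [601.1, 76.4, 28.0]
ee_rot: [178.5, 2.5, 84.2]
force: [-1.2, 11.1, 1.2]
gripper_width: 1.0
time_s: 17.95
ee_pos: [601.1, 76.6, 28.2]
ee_rot: [178.4, 2.1, 84.1]
force: [1.1, 8.2, 0.2]
gripper_width: 0.2
time_s: 18.12
ee_pos: [601.2, 76.7, 28.3]
ee_rot: [178.4, 1.8, 84.0]
force: [0.7, 9.5, -0.5]
gripper_width: 0.2
```

The rail is met at TCP y ≈ 76.5, with a sliding force of about 3 N. I'll press to about 12 N and hold.

```bash
python3 -m creep '-0.018 -0.18 0 -0.005 0 0.002 1;-0.018 -0.19 0 -0.005 0 0.002 1'; python3 -m creep '-0.02 -0.2 0 -0.005 0 0.002 1;-0.02 -0.2 0 -0.005 0 0.002 1'
```

```text
time_s: 18.28
ee_pos: [601.2, 76.5, 28.5]
ee_rot: [178.3, 2.0, 84.2]
force: [0.1, 9.4, 0.5]
gripper_width: 0.4
time_s: 18.45
ee_pos: [601.2, 76.3, 28.7]
ee_rot: [178.2, 2.2, 84.3]
force: [0.5, 7.9, 1.0]
gripper_width: -0.1
```

```bash
python3 -m creep '-0.03 -0.28 0 -0.003 0 0 1;-0.03 -0.3 0 -0.003 0 0 1'; python3 -m creep '-0.03 -0.34 0 -0.003 0 0 1;-0.03 -0.34 0 -0.003 0 0 1'
```

```text
time_s: 18.62
ee_pos: [601.3, 76.2, 29.2]
ee_rot: [178.0, 2.0, 84.2]
force: [-0.2, 14.2, 1.3]
gripper_width: 0.3
time_s: 18.78
ee_pos: [601.5, 76.1, 29.9]
ee_rot: [177.9, 1.7, 84.0]
force: [-1.6, 13.6, 1.6]
gripper_width: 0.6
```

```bash
python3 -m creep '-0.03 -0.3 -0.05 -0.003 0 0 1;-0.03 -0.28 -0.05 -0.003 0 0 1;-0.03 -0.28 -0.05 -0.003 0 0 1;-0.03 -0.28 -0.05 -0.003 0 0 1'; python3 -m creep '0 0 0 0 0 0 1;0.01 0.15 0 0 0 0 1;0.05 0.5 0 0 0 0 1;0.1 1 0 0 0 0 1;0.1 1 0 0 0 0 1;0 0 2 0 0 0 1;0 0 2.5 0 0 0 1;0 0 2.5 0 0 0 1;0 0 2.5 0 0 0 1'
```

```text
time_s: 19.12
ee_pos: [601.7, 76.4, 29.6]
ee_rot: [177.7, 1.3, 83.8]
force: [-0.8, 12.0, 1.6]
gripper_width: 0.5
time_s: 19.87
ee_pos: [598.5, 105.1, 120.2]
ee_rot: [178.6, 1.8, 83.9]
force: [0.3, 0.1, -0.0]
gripper_width: 0.4
```

```bash
python3 -m creep '-2 2 0 0 0 0 1;-3 2 0 0 0 0 1;-4 0 0 0 0 0 1;-4 0 0 0 0 0 1;-4 0 0 0 0 0 1;-4 0 0 0 0 0 1;0 0 0 0 0 0 1;0 0 0 0 0 0 1'; python3 - <<'E'
from h import *
for c in("scene","top"):
    f=vision.grab_frame(c);x,y=OFF[c];i=f["img"][y:y+180,x:x+240]
    cv2.imwrite(f"pics/{c}11z.png",cv2.cvtColor(cv2.resize(i,(800,600),interpolation=cv2.INTER_CUBIC),cv2.COLOR_RGB2BGR))
E
```

```text
time_s: 20.53
ee_pos: [385.2, 150.0, 126.9]
ee_rot: [177.7, 1.6, 84.0]
force: [0.3, 0.1, 0.4]
gripper_width: 0.7
```

```bash
sleep 1
```

```text
(no output)
```

View pics/scene11z.png

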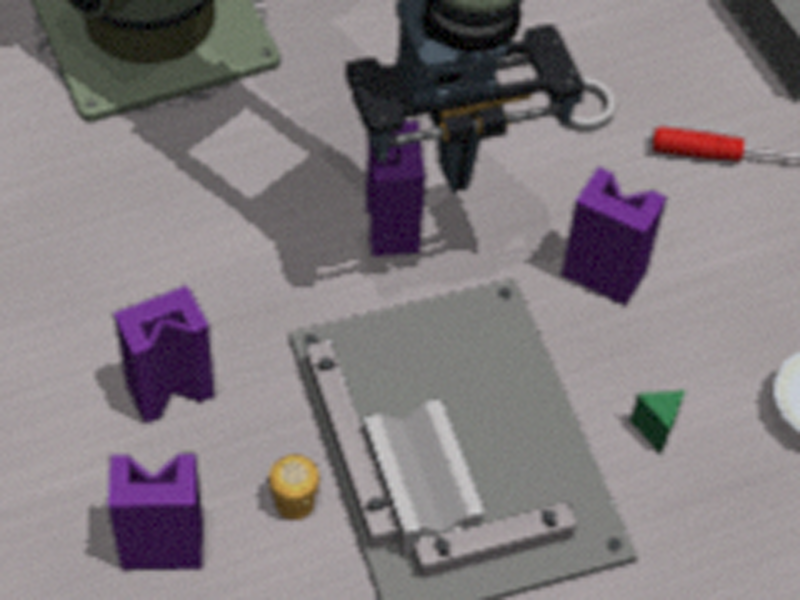

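View pics/top11z.png

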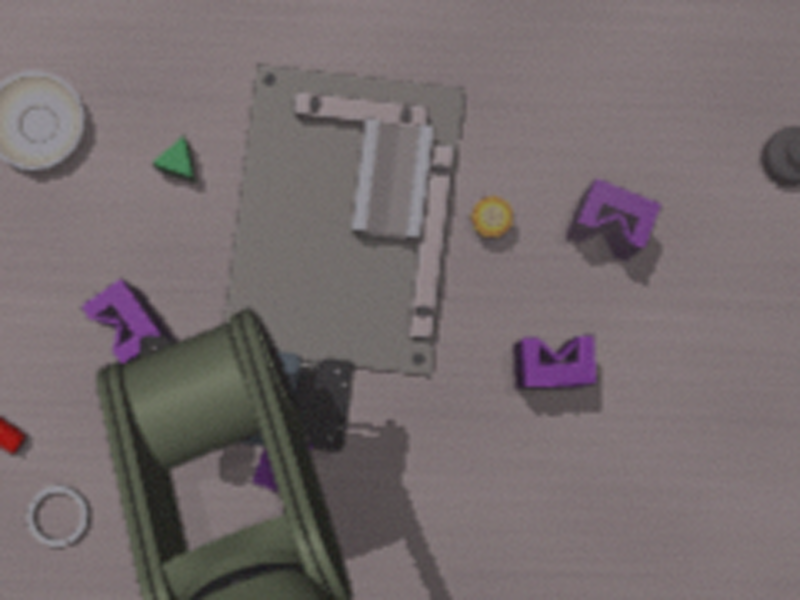

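Both views show the chuck groove up in the corner of the two bars. In the top zoom its sides run parallel to the rail and its head is at (370,120)-(432,125). I'll measure the gaps more closely.

```bash
python3 - <<'E'
from h import *
f=vision.grab_frame("top")
i=cv2.resize(f["img"][135:190,280:345],None,fx=10,fy=10,interpolation=cv2.INTER_CUBIC)
cv2.imwrite("pics/top12.png",cv2.cvtColor(i,cv2.COLOR_RGB2BGR))
f=vision.grab_frame("scene")
i=cv2.resize(f["img"][215:275,320:400],None,fx=10,fy=10,interpolation=cv2.INTER_CUBIC)
cv2.imwrite("pics/scene12.png",cv2.cvtColor(i,cv2.COLOR_RGB2BGR))
E
sleep 1
```

```text
(no output)
```

View pics/top12.png

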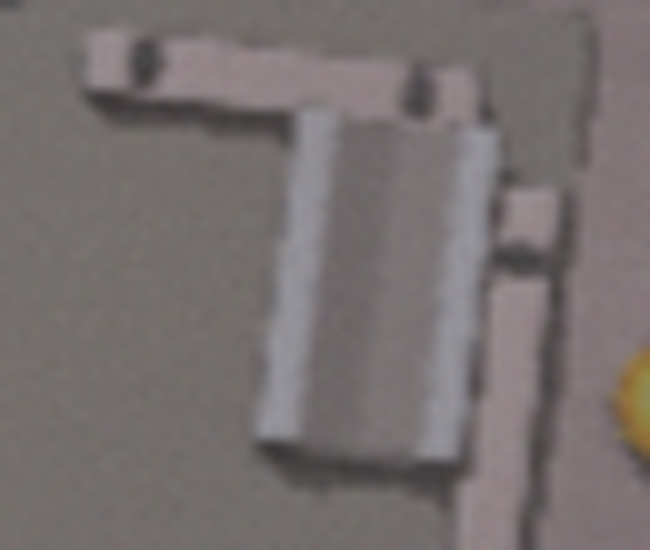

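View pics/scene12.png

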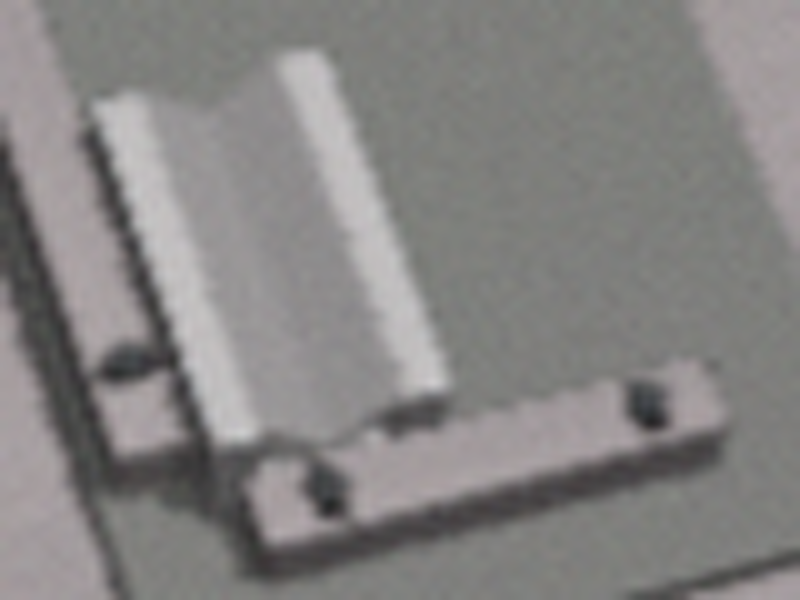

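The rail contact was firm, but the pictures cannot resolve the gap at the end stop. I'll check that by feel with the shut fingers: a gentle push, low and central on the heel end.

```bash
python3 -m creep '2.5 -2.6 0 0.014 -0.01 0 1;2.5 -2.6 0 0.014 -0.01 0 1;2.5 -2.6 0 0 0 0 1;2 -2 0 0 0 0 1;0 0 0 0 0 0 1'
```

```text
time_s: 21.15
ee_pos: [493.8, 49.3, 126.9]
ee_rot: [176.3, -0.2, 84.2]
force: [0.8, 0.1, 0.9]
gripper_width: 0.4
```

```bash
python3 -m creep '-0.3 -0.7 -2.5 0 0 0 1;0 0 -2.5 0 0 0 1;0 0 -2.5 0 0 0 1;0 0 -1.6 0 0 0 1;0 0 -0.7 0 0 0 1;0 0 0 0 0 0 1'; python3 - <<'E'
from h import *
f=vision.grab_frame("scene");x,y=OFF["scene"];i=f["img"][y:y+180,x:x+240]
cv2.imwrite("pics/scene13z.png",cv2.cvtColor(cv2.resize(i,(800,600),interpolation=cv2.INTER_CUBIC),cv2.COLOR_RGB2BGR))
E
```

```text
time_s: 21.65
ee_pos: [499.8, 39.3, 24.9]
ee_rot: [176.0, -0.3, 83.6]
force: [0.3, -0.1, -0.4]
gripper_width: 0.4
```

```bash
sleep 1
```

```text
(no output)
```

View pics/scene13z.png

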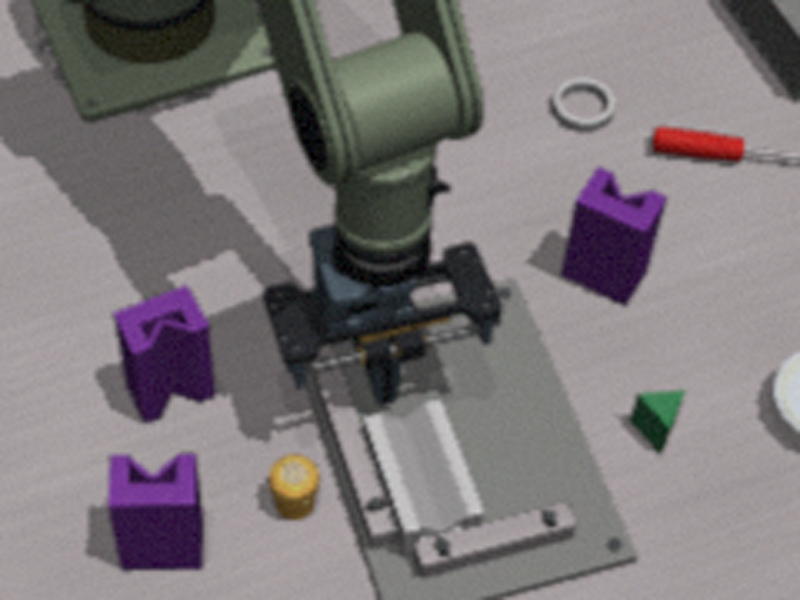

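The finger is aligned to within a few mm, so I nudge it +y by 4 mm and advance.

```bash
python3 -m creep '0.1 0.2 0.1 0 0 0 1;0.2 0.2 0.1 0 0 0 1;0.2 0 0 0 0 0 1;0.2 -0.02 0 0 0 0 1;0.15 -0.02 0 0 0 0 1;0.12 -0.01 0 0 0 0 1'; python3 -m creep '0.12 -0.01 0 0 0 0 1;0.12 -0.01 0 0 0 0 1'; python3 -m creep '0.12 -0.01 0 0 0 0 1;0.12 -0.01 0 0 0 0 1';python3 -m creep '0.12 -0.01 0 0 0 0 1;0.12 -0.01 0 0 0 0 1'
```

```text
time_s: 22.2
ee_pos: [515.2, 44.3, 32.6]
ee_rot: [175.3, -0.5, 83.7]
force: [0.1, 0.5, 0.4]
gripper_width: 0.2
time_s: 22.37
ee_pos: [518.3, 44.1, 33.3]
ee_rot: [175.3, -0.5, 83.7]
force: [-1.2, -0.1, -0.7]
gripper_width: 0.5
time_s: 22.53
ee_pos: [520.9, 43.8, 33.4]
ee_rot: [175.3, -0.5, 83.7]
force: [1.5, -0.3, 0.6]
gripper_width: 0.4
time_s: 22.7
ee_pos: [523.4, 43.5, 33.3]
ee_rot: [175.3, -0.5, 83.7]
force: [-0.3, 0.2, -0.5]
gripper_width: 0.8
```

```bash
python3 -m creep '0 0 -0.3 0 0 0 1;0 0 -0.3 0 0 0 1;0 0 0 0 0 0 1'; python3 -m creep '0.1 -0.01 0 0 0 0 1;0.1 -0.01 0 0 0 0 1'; python3 -m creep '0.1 -0.01 0 0 0 0 1;0.1 -0.01 0 0 0 0 1';python3 -m creep '0.1 -0.01 0 0 0 0 1;0.1 -0.01 0 0 0 0 1'
```

```text
time_s: 22.95
ee_pos: [523.6, 43.4, 26.7]
ee_rot: [175.3, -0.5, 83.6]
force: [0.6, 0.4, -0.4]
gripper_width: 0.3
time_s: 23.12
ee_pos: [524.3, 43.2, 25.9]
ee_rot: [175.5, -0.4, 83.6]
force: [-2.1, 1.0, 2.1]
gripper_width: 0.4
time_s: 23.28
ee_pos: [524.3, 43.1, 25.5]
ee_rot: [175.7, -0.4, 83.6]
force: [-3.4, 0.6, 1.8]
gripper_width: 0.5
time_s: 23.45
ee_pos: [524.4, 43.0, 25.2]
ee_rot: [176.0, -0.4, 83.6]
force: [-4.7, 1.7, 3.2]
gripper_width: 0.3
```

```bash
python3 -m creep '0.18 0 0.03 0 -0.004 0 1;0.2 0 0.03 0 -0.004 0 1'; python3 -m creep '0.26 0 0.05 0 -0.004 0 1;0.28 0 0.05 0 -0.004 0 1'
```

```text
time_s: 23.62
ee_pos: [524.5, 43.0, 25.1]
ee_rot: [176.0, -0.4, 83.6]
force: [-6.9, 1.5, 5.9]
gripper_width: 0.2
time_s: 23.78
ee_pos: [524.5, 43.0, 25.2]
ee_rot: [176.2, -0.3, 83.6]
force: [-8.6, 0.8, 5.0]
gripper_width: 0.6
```

It holds rigidly at 8.6 N with no travel, and contact came at x = 524.4 against a predicted 524.5. The head is on the stop. Withdrawing.

```bash
python3 -m creep '-0.2 0.02 0 0 0 0 1;-0.6 0.06 0 0 0 0 1;-1.2 0.1 0 0 0 0 1;0 0 2 0 0 0 1;0 0 2.5 0 0 0 1;0 0 3 0 0 0 1;-3 3 2 0 0 0 1;-3 3 2 0 0 0 1;-3 3 0 0 0 0 1;0 0 0 0 0 0 1;0 0 0 0 0 0 1'; python3 - <<'E'
from h import *
for c in("scene","top"):
    f=vision.grab_frame(c);x,y=OFF[c];i=f["img"][y:y+180,x:x+240]
    cv2.imwrite(f"pics/{c}14z.png",cv2.cvtColor(cv2.resize(i,(800,600),interpolation=cv2.INTER_CUBIC),cv2.COLOR_RGB2BGR))
E
```

```text
time_s: 24.7
ee_pos: [425.2, 133.4, 144.4]
ee_rot: [174.6, -0.8, 83.5]
force: [1.0, -0.2, 0.5]
gripper_width: 0.3
```

```bash
sleep 1
```

```text
(no output)
```

View pics/scene14z.png

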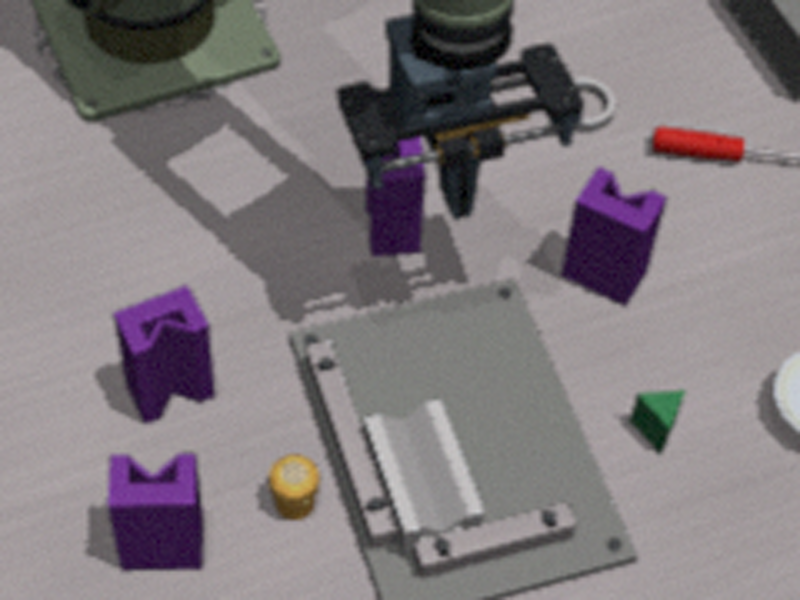

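View pics/top14z.png

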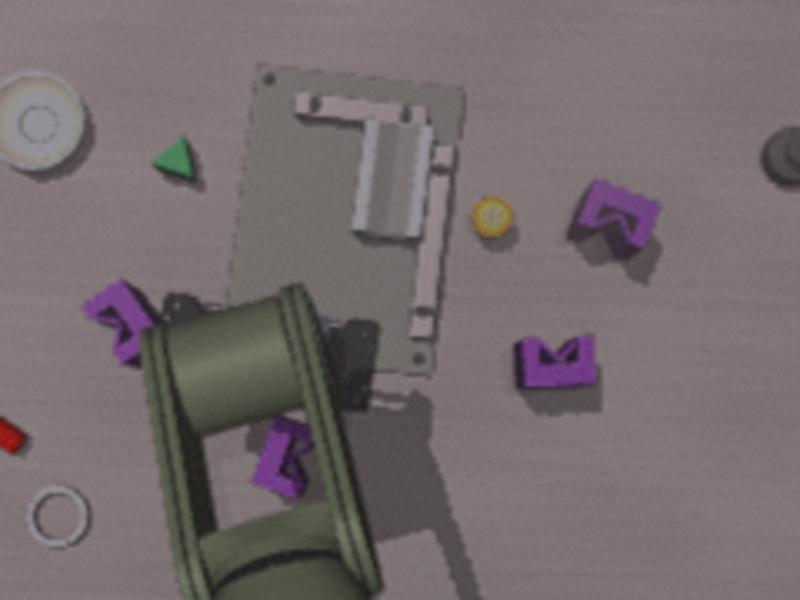

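The chuck is unmoved in the corner: scene (370,415)-(480,515), top (355,120)-(432,238). The bystanders in view are where they were, and the hand touches nothing. Handing in.

```bash
python3 -c "
from workcell import job; print(job.job_done())"
```

```text
the job is handed in; nothing more can be done
None
```

The chuck is on its flat back, groove up, in the corner of the end stop and side rail, and the job is handed in at about 25 s of the 72 s allowed. No verdict was reported.

- **Topple:** I pushed on both lands at about 97 mm above the plate. The force readings stayed under 2 N, and the chuck fell without its base visibly moving.
- **End stop:** It took about 3.5 N to slide. The stop was found by feel, and I leaned on it with about 11 to 12.5 N for over 0.5 s. The highest reading there, all axes combined, was about 13.5 N.
- **Side rail:** It took about 3 N to slide. The rail was found by feel, and I leaned on it with about 12 to 14 N for about 0.6 s.

**Last checks**
- **End stop by feel:** A second push on the heel end, after the rail step, met rigid resistance up to 8.6 N. Contact came at x = 524.4 mm against 524.5 mm predicted, so the head is on the stop.
- **Final pictures:** They show the chuck parallel to the rail, the bystanders I could see unmoved, and the hand clear. I did not look again at the jar, or at the full frame.
- **Limits:** The pictures alone cannot resolve gaps of 1 to 3 mm, so flushness rests on the feel of both contacts. The rail was not felt again after the last end push, but the chuck did not move during it. The two cameras disagreed by several mm on the nest's position.

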